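# Index the egg-painting wheel

## Task

Turn the egg-painting wheel for the next stripe: push the wheel round by the open finger slot in its top, either way, until the index line on the wheel lines up with the one long line on the scale ring around it. The painted egg rides in its well in the middle of the wheel and is not to be lifted out or tipped, and the other things on the table stay where they are.

Things in the scene. Friction and masses are not known exactly. Their poses are not given: they have to be found in the camera images.
- wheel (a joint): turning angle of the white wheel in rad about its upright axis, growing counter-clockwise seen from above. It has no stop in use (range -12 to 12, starting near 0), turns either way, and needs about 0.12 N m (2 N of push in the slot); it has no spring and stays where it is left.
- wheel_centre (a point): centre of the wheel, on its axis, level with the wheel's flat top, 45 mm above the table. The wheel is a white disc of 86 mm radius. In its middle is a round well (24 mm radius, 22 mm deep) with the painted egg standing in it.
- finger_slot (a point): middle of the mouth of the finger slot, level with the wheel's top, 59 mm from its axis; goes round with the wheel. The slot is a wedge-shaped recess in the disc, 50 degrees wide, 32 to 86 mm from the axis (50 mm across here, 27 inside, 73 outside), 22 mm deep with a dark floor. Push on its two radial side walls. The scale ring's wall closes its outer end.
- index_line (a point): outer end of the index line, at the wheel's rim, 87 mm from the axis and level with the wheel's top. The index line is the single dark radial line on the white wheel, 45 mm long and 3.5 mm wide, exactly opposite the finger slot.
- long_line (a point): inner end of the long scale line, 87 mm from the wheel's axis and level with the wheel's top: the place where the outer end of the index line has to come. The line runs from here outward across the full width of the scale ring (29 mm long, 3.5 mm wide); the other 23 scale lines, every 15 degrees, are only 9 mm long and thin.
- scale_ring: fixed aluminium ring round the wheel, concentric with it, 88 to 118 mm radius and 45 mm high, its top flush with the wheel's; three low screwed feet reach out to 136 mm. Origin on the axis at table height; its x axis points from the axis to the long line, z up. It does not turn.
- egg: painted turned wooden egg, red with a yellow band, 42 mm across and 54 mm tall, loose, standing in the wheel's well; its top is 32 mm above the wheel. Origin at the centre of its flat foot, z up. Not to be lifted or tipped.
- ochre_jar: bystander: ochre jar with black cap, 39 mm across, 48 mm tall; origin at the centre of its underside, z up. Stands to the left of the wheel.
- white_jar: bystander: white jar with screw cap, 42 mm across, 64 mm tall; origin at the centre of its underside, z up. Stands in front and to the right of the wheel.
- sanding_block: bystander: cork sanding block 56 x 85 x 24 mm (x, y, z); origin at the centre of its underside.
- spoon_blank: bystander: wooden spoon blank lying down, 42 x 163 x 24 mm (x, y, z); origin at the centre of its underside.
- masking_tape: bystander: roll of tape lying flat, 75 mm across, 19 mm high; origin at the centre of its underside.
- paint_tin: bystander: blue shut paint tin, 91 x 126 x 30 mm (x, y, z); origin at the centre of its underside.

How it is judged:
By the outcome, as a careful person would: the job done as asked, in the order asked, and still so for the second after the job is handed in, with the robot touching nothing.
It also fails if it takes over 56 s, if anything falls off the work surface, if the arm or the gripper's body presses on something with over 40 N, if the wrist force passes 120 N, or if a joint passes its speed limit or range.

## Robot

A 6-joint arm with a two-finger parallel gripper is mounted at the origin on a cart in front of the work surface, level with it; the furniture and walls round the work are solid. World frame = base frame: x ahead of the robot, y to its left, z up, the work surface at z = 0. Lengths are in m, angles in rad, forces in N, time in s.
With the tool pointing down it reaches from about 0.325 to 0.9 m from the base axis. Payload 3.5 kg.
Tool frame: the origin (TCP) lies at the very end of the fingers, on their centre line; the grasp point (between the pads) lies env.grip_depth behind it (env.grip_depth is the distance from the TCP to the grasp point, in m); z points along the fingers, y is the line along which they close (so a half turn about z gives the same grasp; the last joint's range is limited). The gripper opens to 85 mm and grips with 20 to 120 N. Pads are 22 mm wide; open, the fingers measure 114 mm over their backs; the gripper's body (76 mm by 85 mm) begins 54 mm behind the grasp point. The pads swing forward as they close: fully open they stand 13 mm farther back than shut.
Start: joints at [-1.398, 0.276, -0.026, 1.268, 0, 1.467], TCP at [0.17, -0.601, 0.231] pointing down, gripper open.
Joint ranges: [-3.12, 3.12], [-0.85, 1.88], [-1.08, 1.24], [-1.95, 2.15], [-1.57, 1.53], [-3.14, 3.14]. Speed limits (rad/s): [2.57, 2.57, 3.14, 3.14, 3.14, 3.14].

## Interface

Orientations are given as a unit quaternion [w, x, y, z].
In Python, from bench import env gives the robot as it stands.
- The arm moves only by the tool carry_out, never from a script. Its argument "plan" is a list of rows, each a list of 5 numbers: the finger opening in m, from 0 to 0.0854, then the shift along the tool's x, y, z in m, then the turn about the tool's z in degrees. In form: [[gripper, tx, ty, tz, yaw], ...]. A call has 1 to 5 rows; each row is the pose to reach, as a shift and turn from the pose commanded when the call began, along the tool's axes at that moment; what a row does not reach only later rows make up. A row lasts 1/12 s, in which the tool goes at most 41.7 mm and 7.16 degrees, less where a joint would pass 70% of its speed; a pose out of reach is approached as far as the arm can. A call with a gripper value outside its range is refused whole. The fingers move at their own pace and stop on an object; "squeeze" is the grip in N (left out, the last holds). Time passes only in rows, so rows that repeat a pose let the fingers close. It gives the time, the measured TCP pose, the force, the opening and the grip force at its end, in the units of the state.
- env.get_obs(): the state, without advancing time (a new reading comes with each control period).
- env.grab_frame(name): name is "scene" or "top" or "wrist"; returns a dict with "img" (420x560x3 uint8, blue, green, red), "K" (3x3 intrinsics, pixels), "world_from_camera" (4x4, takes a point from camera to world coordinates). Camera axes: x right, y up, looking along -z (the intrinsics and any distortion apply to the point x, -y, -z); pixel columns grow to the right and rows downward; lengths in m; the calibration is good to about 2 mm. A picture is of the moment at which its call begins. There is no depth.
- env.job_done(): hands the job in; it is judged then, once.
The state is a dict: "t": time; "joints": joint angles; "qvel": joint speeds; "effort": joint torques, N m; "ee_pos": TCP position; "ee_rot": TCP orientation; "contact_force": force on the tool from outside, world axes, zero at the start; "torque": the same for the moment, N m; "finger_gap": finger opening in m; "gripper_force": force on a finger pad.
Only numpy, scipy, OpenCV 4.12 (cv2) and the standard library are available. Lean on these libraries where they do the work, as an engineer would, in place of code of your own. Each camera call takes 0.05 s, during which the arm holds its last target. There are 200 camera calls.

## Working session

There is one attempt and no reset: what is moved stays moved. The work goes in short steps, Python scripts to look and compute and a tool call to move; the robot and the scene stay as the last step left them, time stands still between calls to the robot, and variables do not carry over. Pictures are saved under pics/ and viewed, at most 10 in all, crops included, and the job is handed in when it is done.

Besides the shell and the picture viewer there is one more tool, called as name(argument=value, ...) on one line, values as JSON. carry_out: Moves the arm, as the interface text tells. Its arguments: {"type":"object","properties":{"plan":{"type":"array","items":{"type":"array","items":{"type":"number"}}},"squeeze":{"type":"number"}},"required":["plan"]}

```bash
mkdir -p pics
cat > h.py <<'E'
import numpy as np, cv2
from bench import env
def ray(f,u,v,z):
    K=f["K"];T=f["world_from_camera"]
    d=np.linalg.solve(K,[u,v,1.0]);d=T[:3,:3]@np.array([d[0],-d[1],-d[2]])
    o=T[:3,3];return o+d*(z-o[2])/d[2]
def proj(f,p):
    T=f["world_from_camera"];c=T[:3,:3].T@(np.array(p)-T[:3,3])
    q=f["K"]@np.array([c[0],-c[1],-c[2]]);return q[:2]/q[2]
E
python3 - <<'E'
from h import *
f=env.grab_frame("top");cv2.imwrite("pics/top0.png",f["img"])
g=env.grab_frame("scene");cv2.imwrite("pics/sc0.png",g["img"])
print(f.keys(),f["world_from_camera"].round(3).tolist());print(env.get_obs(),env.grip_depth)
E
```

```text
dict_keys(['img', 'K', 'world_from_camera']) [[-0.012, 0.982, -0.186, 0.3], [-1.0, -0.011, 0.006, 0.103], [0.003, 0.186, 0.982, 1.507], [0.0, 0.0, 0.0, 1.0]]
{'t': 0.1, 'joints': array([-1.39840144e+00,  2.77098340e-01, -2.77500041e-02,  1.26801974e+00,
       -3.07680215e-05,  1.46739607e+00]), 'qvel': array([ 0.0012752 , -0.002245  ,  0.00186388, -0.00111234, -0.00080951,
       -0.0008309 ]), 'effort': array([ 2.74660724e-04, -4.46707821e+01,  2.96128768e+01,  8.45405128e-03,
       -3.88191461e-05, -1.34857075e-05]), 'ee_pos': array([ 0.17005306, -0.60067592,  0.23024287]), 'ee_rot': array([-1.03473204e-03,  9.90506653e-01,  1.37460890e-01, -5.11028048e-05]), 'contact_force': array([-0.80722123,  0.62102161,  0.37224712]), 'torque': array([ 0.0283108 , -0.05405924,  0.01805329]), 'gripper_force': 0.0, 'finger_gap': 0.08557652232773331} 0.0187
```

View pics/top0.png

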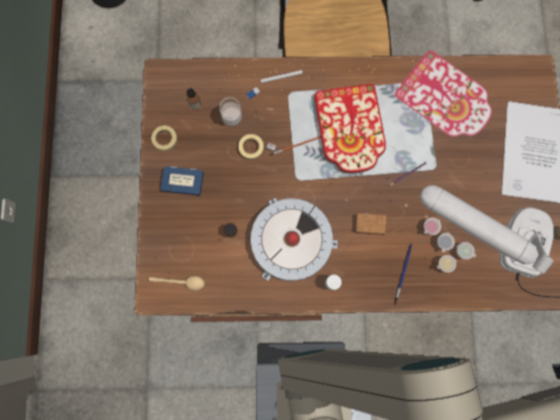

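View pics/sc0.png

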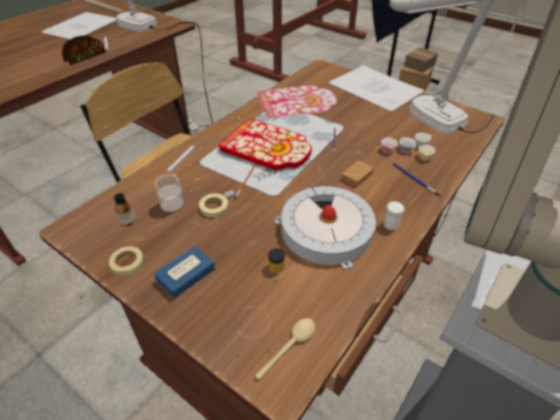

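The top view shows the wheel at about (291,239), the slot at (308,221) and the index line near (277,259). The long line isn't clear at this scale, so I'll enlarge both views.

Run:
```python
from h import *
f=env.grab_frame("top");g=env.grab_frame("scene")
a=cv2.resize(f["img"][192:287,243:343],None,fx=4,fy=4,interpolation=cv2.INTER_CUBIC)
b=cv2.resize(g["img"][180:275,275:380],None,fx=4,fy=4,interpolation=cv2.INTER_CUBIC)
cv2.imwrite("pics/c.png",np.hstack([a[:380,:396],b[:380,:400]]))
# ring outer: fit ellipse via mask of bright low-saturation
im=f["img"];h=cv2.cvtColor(im,cv2.COLOR_BGR2HSV)
m=((h[...,1]<75)&(h[...,2]>110)).astype(np.uint8);m[:190]=0;m[290:]=0;m[:,:240]=0;m[:,345:]=0
m=cv2.morphologyEx(m,cv2.MORPH_CLOSE,np.ones((5,5)));m=cv2.morphologyEx(m,cv2.MORPH_OPEN,np.ones((13,13)))
c=max(cv2.findContours(m,0,2)[0],key=cv2.contourArea);e=cv2.fitEllipse(cv2.convexHull(c));print(e, f["K"].tolist())
print(ray(f,*e[0],.045))
print("slot",ray(f,308,221,.023))
```

```text
((290.80279541015625, 239.04095458984375), (83.93963623046875, 86.31098937988281), 12.850262641906738) [[513.8291988297445, 0.0, 276.61497108558075], [0.0, 513.8291988297445, 213.08610959464846], [0.0, 0.0, 1.0]]
[0.50131828 0.0547253  0.045     ]
slot [0.55707165 0.00264812 0.023     ]
```

View pics/c.png

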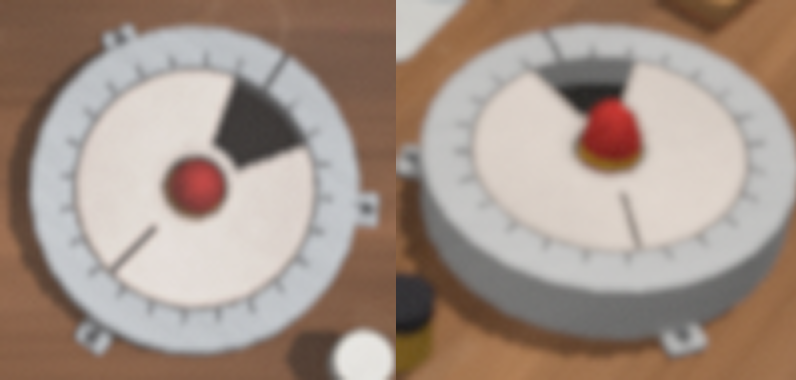

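The long line runs from crop (268,88) to (286,56). The index line's outer end is at (112,269) and its inner end at (155,227). The slot spans corners (235,75) to (303,145).

Run:
```python
from h import *
f=env.grab_frame("top")
px=lambda a,b:(a/4+243-.375,b/4+192-.375)
c=ray(f,290.8,239.04,.045)
for n,q in dict(Lin=(268,88),Lout=(286,56),Iout=(112,269),Iin=(155,227),s1=(235,75),s2=(303,145)).items():
    p=ray(f,*px(*q),.045)-c;print(n,(p+c).round(4),np.hypot(*p[:2]).round(4),np.degrees(np.arctan2(p[1],p[0])).round(1))
o=env.get_obs();from scipy.spatial.transform import Rotation as R
print(R.from_quat(o["ee_rot"],scalar_first=True).as_matrix().round(3))
```

```text
Lin [ 0.5749 -0.0011  0.045 ] 0.0923 -37.2
Lout [ 0.5984 -0.0147  0.045 ] 0.1194 -35.6
Iout [0.445  0.1132 0.045 ] 0.0811 133.9
Iin [0.4747 0.0822 0.045 ] 0.0382 134.1
s1 [0.5848 0.0226 0.045 ] 0.0894 -21.1
s2 [ 0.5328 -0.0253  0.045 ] 0.086 -68.5
[[ 0.962  0.272 -0.   ]
 [ 0.272 -0.962  0.001]
 [ 0.    -0.001 -1.   ]]
```

Centre is (0.501,0.055), the long line is at -36.5° and the index at +134°. That means turning about -170° clockwise, with the slot passing the robot side. I'll approach low on x to stay clear of the lamp, shut the fingers, and turn the tool so its x axis points along world +y.

carry_out(plan=[[0,0.0205,-0.0358,0,-7],[0,0.041,-0.0716,0,-14],[0,0.0615,-0.1074,0,-21],[0,0.082,-0.1432,0,-28],[0,0.1025,-0.179,0,-35]], squeeze=40)

```text
t: 0.67
ee_pos: [0.2201, -0.3993, 0.231]
ee_rot: [-0.0, 0.902, 0.431, 0.0]
contact_force: [1.0, 0.4, -0.0]
finger_gap: 0.0255
gripper_force: 0.0
```

carry_out(plan=[[0,0.041,0.0027,0,-7],[0,0.082,0.0055,0,-14],[0,0.123,0.0082,0,-21],[0,0.164,0.011,0,-28],[0,0.2047,0.0137,0,-35]])

```text
t: 1.08
ee_pos: [0.3609, -0.2495, 0.2316]
ee_rot: [0.0, 0.731, 0.683, 0.0]
contact_force: [1.0, -0.9, 0.7]
finger_gap: 0.0002
gripper_force: 0.0
```

carry_out(plan=[[0,0.0354,0.0196,0,-3.9],[0,0.0708,0.0392,0,-3.9],[0,0.106,0.0588,0,-3.9],[0,0.142,0.0784,0,-3.9],[0,0.177,0.098,0,-3.9]])

```text
t: 1.5
ee_pos: [0.4714, -0.0798, 0.2315]
ee_rot: [0.0, 0.709, 0.705, 0.0]
contact_force: [0.4, -1.1, 0.2]
finger_gap: 0.0
gripper_force: 0.0
```

carry_out(plan=[[0,0.03,0.023,0.01,0],[0,0.06,0.046,0.03,0],[0,0.092,0.072,0.06,0],[0,0.092,0.072,0.09,0],[0,0.092,0.072,0.09,0]])

```text
t: 1.92
ee_pos: [0.5398, 0.0124, 0.1349]
ee_rot: [-0.004, 0.708, 0.707, -0.003]
contact_force: [-1.5, 0.5, -0.8]
finger_gap: -0.0001
gripper_force: 0.0
```

Run:
```python
from h import *
o=env.get_obs();print(o["ee_pos"],o["ee_rot"].round(3),o["joints"].round(2))
f=env.grab_frame("wrist");im=f["img"].copy()
for p in [(.501,.055,.045),(.542,.012,.045),(.571,.003,.045),(*o["ee_pos"][:2],.045)]:
    q=proj(f,p);print(p,q);cv2.circle(im,tuple(int(t) for t in q),3,(0,255,0),-1)
cv2.imwrite("pics/w1.png",im)
```

```text
[0.53983569 0.01237084 0.13488947] [-0.004  0.708  0.707 -0.003] [-0.1   0.21 -0.33  1.04  0.    1.48]
(0.501, 0.055, 0.045) [221.83598618 151.82532072]
(0.542, 0.012, 0.045) [282.98581895 212.90522772]
(0.571, 0.003, 0.045) [323.66255276 224.95424567]
(np.float64(0.5398356853988142), np.float64(0.01237084321203899), 0.045) [279.9176555  212.40138338]
```

View pics/w1.png

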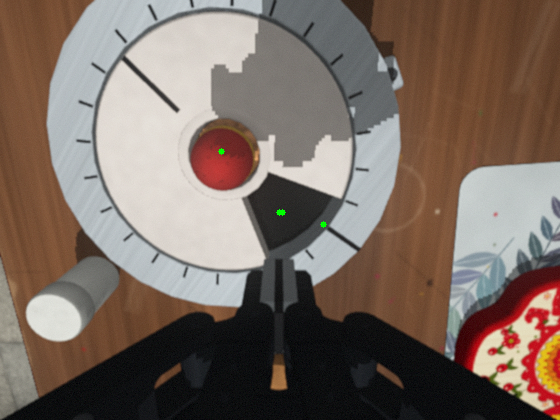

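The wrist view shows the slot mouth around (288,208), the index line from (124,57) to (178,110), and the long line from (326,227) to (360,250). The rim centre looks closer to (224,140), so I'll cross-check that.

Run:
```python
from h import *
f=env.grab_frame("wrist");print(env.get_obs()["ee_pos"])
im=f["img"];hv=cv2.cvtColor(im,cv2.COLOR_BGR2HSV)
P={n:ray(f,*q,.045) for n,q in dict(Iout=(124,57),Iin=(178,110),Lin=(326,227),Lout=(360,250),W=(93,140),S=(224,271),N=(224,8),E=(355,140)).items()}
A=[P[k][:2] for k in "WSE"]+[P["N"][:2]]+[P["Iout"][:2]]
A=np.array(A);s=np.linalg.lstsq(np.c_[2*A,np.ones(len(A))],(A**2).sum(1),rcond=None)[0];c=s[:2];print("c",c,"r",np.sqrt(s[2]+c@c))
for n,p in P.items(): d=p[:2]-c;print(n,p[:2].round(4),np.hypot(*d).round(4),np.degrees(np.arctan2(d[1],d[0])).round(1))
for a,b in (("Iin","Iout"),("Lin","Lout")): d=P[b]-P[a];print(np.degrees(np.arctan2(d[1],d[0])))
```

```text
[0.54150042 0.01019767 0.13980389]
c [0.50304636 0.05105405] r 0.08780674818938458
Iout [0.4428 0.1127] 0.0862 134.4
Iin [0.4737 0.0807] 0.0417 134.7
Lin [ 0.5733 -0.0008] 0.0874 -36.4
Lout [ 0.5991 -0.0189] 0.1188 -36.1
W [0.4147 0.0615] 0.0889 173.3
S [ 0.4978 -0.0364] 0.0876 -93.4
N [0.5068 0.1395] 0.0885 87.6
E [0.5903 0.0611] 0.0878 6.6
134.0412488188448
-35.12613631271221
```

carry_out(plan=[[0,0.001,0.001,0.035,0],[0,0.001,0.001,0.07,0],[0,0.001,0.001,0.095,0],[0,0.001,0.001,0.109,0],[0,0.001,0.001,0.109,0]])

```text
t: 2.43
ee_pos: [0.5422, 0.0098, 0.0311]
ee_rot: [-0.001, 0.71, 0.705, -0.001]
contact_force: [-0.7, -0.3, 0.1]
finger_gap: 0.0004
gripper_force: 0.0
```

Run:
```python
from h import *
o=env.get_obs();print(o["ee_pos"],o["contact_force"])
c=np.array([.502,.053]);p=lambda a:c+.059*np.array([np.cos(np.radians(a)),np.sin(np.radians(a))])
a0=-46
while a0>-200:
    print(a0,[(a0-k*7,*(p(a0-k*7)-p(a0))[::-1].round(4)) for k in range(1,6)],p(a0-35).round(4));a0-=35
```

```text
[0.5422302  0.00976796 0.03110217] [-0.71275492 -0.26619404  0.10670807]
-46 [(-53, np.float64(-0.0047), np.float64(-0.0055)), (-60, np.float64(-0.0087), np.float64(-0.0115)), (-67, np.float64(-0.0119), np.float64(-0.0179)), (-74, np.float64(-0.0143), np.float64(-0.0247)), (-81, np.float64(-0.0158), np.float64(-0.0318))] [ 0.5112 -0.0053]
-81 [(-88, np.float64(-0.0007), np.float64(-0.0072)), (-95, np.float64(-0.0005), np.float64(-0.0144)), (-102, np.float64(0.0006), np.float64(-0.0215)), (-109, np.float64(0.0025), np.float64(-0.0284)), (-116, np.float64(0.0052), np.float64(-0.0351))] [ 0.4761 -0.    ]
-116 [(-123, np.float64(0.0035), np.float64(-0.0063)), (-130, np.float64(0.0078), np.float64(-0.0121)), (-137, np.float64(0.0128), np.float64(-0.0173)), (-144, np.float64(0.0183), np.float64(-0.0219)), (-151, np.float64(0.0244), np.float64(-0.0257))] [0.4504 0.0244]
-151 [(-158, np.float64(0.0065), np.float64(-0.0031)), (-165, np.float64(0.0133), np.float64(-0.0054)), (-172, np.float64(0.0204), np.float64(-0.0068)), (-179, np.float64(0.0276), np.float64(-0.0074)), (-186, np.float64(0.0348), np.float64(-0.0071))] [0.4433 0.0592]
-186 [(-193, np.float64(0.0071), np.float64(0.0012)), (-200, np.float64(0.014), np.float64(0.0032)), (-207, np.float64(0.0206), np.float64(0.0061)), (-214, np.float64(0.0268), np.float64(0.0098)), (-221, np.float64(0.0325), np.float64(0.0141))] [0.4575 0.0917]
```

carry_out(plan=[[0,-0.0047,-0.0055,0,0],[0,-0.0087,-0.0115,0,0],[0,-0.0119,-0.0179,0,0],[0,-0.0143,-0.0247,0,0],[0,-0.0158,-0.0318,0,0]])

```text
t: 2.85
ee_pos: [0.5141, -0.0054, 0.0345]
ee_rot: [0.002, 0.709, 0.705, 0.002]
contact_force: [2.6, 1.9, 2.0]
finger_gap: 0.0002
gripper_force: 1.8
```

carry_out(plan=[[0,-0.0007,-0.0072,0,0],[0,-0.0005,-0.0144,0,0],[0,0.0006,-0.0215,0,0],[0,0.0025,-0.0284,0,0],[0,0.0052,-0.0351,0,0]])

```text
t: 3.27
ee_pos: [0.4763, 0.0003, 0.0321]
ee_rot: [0.0, 0.709, 0.705, -0.001]
contact_force: [3.1, 0.0, 0.0]
finger_gap: 0.0001
gripper_force: 1.3
```

Run:
```python
from h import *
o=env.get_obs();print(o["ee_pos"],o["contact_force"])
f=env.grab_frame("wrist");g=env.grab_frame("top")
b=cv2.resize(g["img"][192:287,243:343],None,fx=3,fy=3,interpolation=cv2.INTER_CUBIC)
a=f["img"][:,:480];a=a.copy();a[:285,-1:]=0
out=np.zeros((420,780,3),np.uint8);out[:,:480]=a;out[:285,480:]=b;cv2.imwrite("pics/m1.png",out)
```

```text
[4.76263076e-01 3.31529419e-04 3.20995518e-02] [3.06963005e+00 2.71318341e-03 4.34155677e-02]
```

View pics/m1.png

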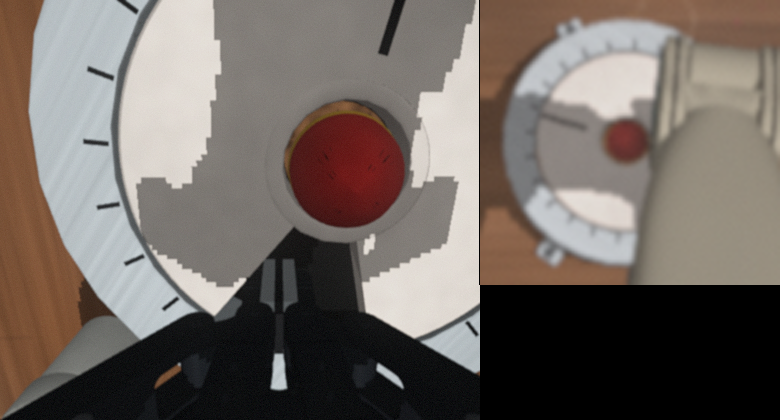

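The wheel is turning with about 3 N of push, the egg stands upright, and the index has moved to about 77°. I'll continue.

carry_out(plan=[[0,0.0035,-0.0063,0,0],[0,0.0078,-0.0121,0,0],[0,0.0128,-0.0173,0,0],[0,0.0183,-0.0219,0,0],[0,0.0244,-0.0257,0,0]])

```text
t: 3.78
ee_pos: [0.4512, 0.0253, 0.0323]
ee_rot: [0.0, 0.709, 0.705, -0.0]
contact_force: [2.3, -2.2, -0.7]
finger_gap: 0.0
gripper_force: 1.3
```

carry_out(plan=[[0,0.0065,-0.0031,0,0],[0,0.0133,-0.0054,0,0],[0,0.0204,-0.0068,0,0],[0,0.0276,-0.0074,0,0],[0,0.0348,-0.0071,0,0]])

```text
t: 4.2
ee_pos: [0.4442, 0.0603, 0.0322]
ee_rot: [-0.0, 0.709, 0.705, -0.001]
contact_force: [2.2, -3.5, 0.1]
finger_gap: 0.0001
gripper_force: 1.5
```

carry_out(plan=[[0,0.0071,0.0012,0,0],[0,0.014,0.0032,0,0],[0,0.0206,0.0061,0,0],[0,0.0206,0.0061,0,0]])

```text
t: 4.53
ee_pos: [0.4512, 0.0822, 0.0321]
ee_rot: [-0.001, 0.708, 0.706, 0.001]
contact_force: [0.0, -0.4, -0.0]
finger_gap: 0.0003
gripper_force: 0.0
```

Run:
```python
from h import *
o=env.get_obs();print(o["ee_pos"],o["contact_force"])
f=env.grab_frame("scene");g=env.grab_frame("top")
b=cv2.resize(g["img"][192:287,243:343],None,fx=4,fy=4,interpolation=cv2.INTER_CUBIC)
a=cv2.resize(f["img"][180:275,275:375],None,fx=4,fy=4,interpolation=cv2.INTER_CUBIC)
cv2.imwrite("pics/m2.png",np.hstack([b,a]))
```

```text
[0.45115858 0.08221722 0.03213239] [ 0.01677246 -0.35093418 -0.04294578]
```

View pics/m2.png

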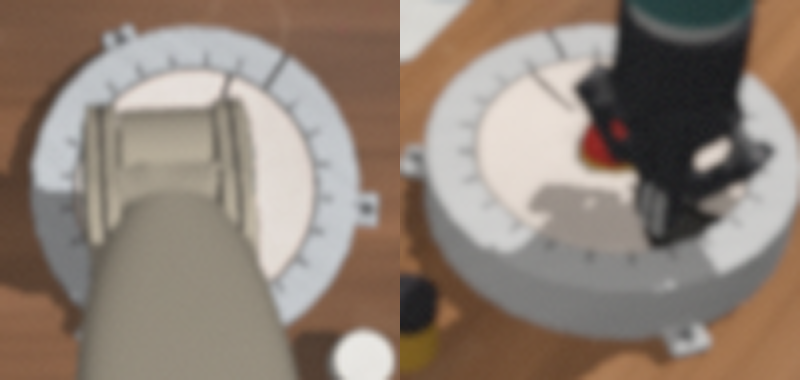

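In the top crop the index line's end is at (235,73) and the long line runs (268,88) to (286,56). In the scene crop the index runs (127,62) to (172,108).

Run:
```python
from h import *
c=np.array([.502,.053])
f=env.grab_frame("scene");g=env.grab_frame("top")
for F,o,qs in((g,(243,192),[(234,74),(268,88),(286,56)]),(f,(275,180),[(127,62),(172,108),(148,30),(163,60)])):
    for q in qs:
        p=ray(F,q[0]/4+o[0]-.375,q[1]/4+o[1]-.375,.045)[:2];d=p-c;print(q,p.round(4),np.hypot(*d).round(4),np.degrees(np.arctan2(d[1],d[0])).round(1))
```

```text
(234, 74) [0.5855 0.0233] 0.0886 -19.6
(268, 88) [ 0.5749 -0.0011] 0.0908 -36.6
(286, 56) [ 0.5984 -0.0147] 0.1178 -35.1
(127, 62) [0.5904 0.0219] 0.0937 -19.4
(172, 108) [0.542 0.041] 0.0418 -16.7
(148, 30) [ 0.5976 -0.0135] 0.1164 -34.8
(163, 60) [0.5725 0.0058] 0.0848 -33.8
```

About 16° remain. I'll push 12° slowly and measure again.

carry_out(plan=[[0,0.003,0.0017,0,0],[0,0.0056,0.0034,0,0],[0,0.008,0.005,0,0],[0,0.0103,0.0067,0,0],[0,0.0103,0.0067,0,0]])

```text
t: 5.15
ee_pos: [0.4581, 0.0911, 0.0323]
ee_rot: [-0.0, 0.709, 0.705, 0.0]
contact_force: [-0.4, -2.4, -0.5]
finger_gap: 0.0001
gripper_force: 0.7
```

Run:
```python
from h import *
o=env.get_obs();print(o["ee_pos"],o["contact_force"])
f=env.grab_frame("scene");g=env.grab_frame("top")
b=cv2.resize(g["img"][200:240,285:325],None,fx=10,fy=10,interpolation=cv2.INTER_CUBIC)
a=cv2.resize(f["img"][180:220,300:340],None,fx=10,fy=10,interpolation=cv2.INTER_CUBIC)
cv2.imwrite("pics/m3.png",np.hstack([b,a]))
```

```text
[0.45808333 0.09106201 0.03230214] [-0.36801633 -2.42541543 -0.45050033]
```

View pics/m3.png

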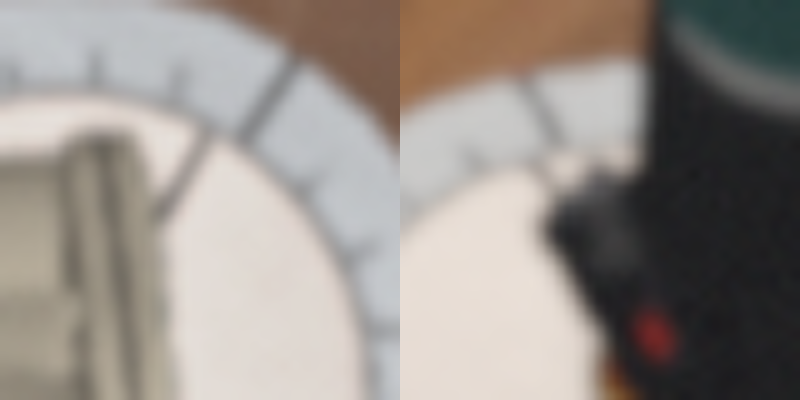

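In the top crop the index's outer end is at (206,136), and the long line runs (243,138) to (295,65).

Run:
```python
from h import *
g=env.grab_frame("top")
c=ray(g,290.8,239.04,.045)[:2]
for c in (c,np.array([.502,.053])):
  for q in [(206,136),(162,215),(243,138),(268,103),(295,65)]:
    p=ray(g,q[0]/10+285-.45,q[1]/10+200-.45,.045)[:2];d=p-c;print(q,p.round(4),np.hypot(*d).round(4),np.degrees(np.arctan2(d[1],d[0])).round(1))
```

```text
(206, 136) [0.5764 0.0118] 0.0865 -29.7
(162, 215) [0.5534 0.0251] 0.0599 -29.7
(243, 138) [0.5757 0.0011] 0.0917 -35.8
(268, 103) [ 0.586  -0.0064] 0.1044 -35.8
(295, 65) [ 0.5971 -0.0145] 0.1182 -35.8
(206, 136) [0.5764 0.0118] 0.0851 -28.9
(162, 215) [0.5534 0.0251] 0.0585 -28.5
(243, 138) [0.5757 0.0011] 0.0901 -35.1
(268, 103) [ 0.586  -0.0064] 0.1028 -35.3
(295, 65) [ 0.5971 -0.0145] 0.1166 -35.4
```

carry_out(plan=[[0,0.001,0.0008,0,0],[0,0.002,0.0017,0,0],[0,0.003,0.0026,0,0],[0,0.004,0.0034,0,0],[0,0.004,0.0034,0,0]])

```text
t: 5.72
ee_pos: [0.4613, 0.0948, 0.0323]
ee_rot: [-0.0, 0.709, 0.705, 0.0]
contact_force: [-1.6, -1.5, -0.6]
finger_gap: 0.0003
gripper_force: 0.9
```

```bash
cat > meas.py <<'E'
from h import *
# dark-line angle by polar sampling about the ring centre, averaged over frames
fs=[env.grab_frame("top") for _ in range(4)];g=fs[0]
im=np.mean([cv2.cvtColor(f["img"],cv2.COLOR_BGR2GRAY).astype(np.float32) for f in fs],0)
c=ray(g,290.8,239.04,.045)
def prof(r,ang):
    q=np.array([proj(g,c+[r*np.cos(a),r*np.sin(a),0]) for a in np.radians(ang)],np.float32)
    return cv2.remap(im,q[:,:1],q[:,1:],cv2.INTER_LINEAR).ravel()
def line(r,lo,hi):
    ang=np.arange(lo,hi,.2);v=prof(r,ang);w=np.clip(np.percentile(v,75)-10-v,0,None)
    k=ang[w.argmax()];s=abs(ang-k)<4;return round((w[s]*ang[s]).sum()/w[s].sum(),2),round(float(w.max()))
print("long",[line(r,-43,-28) for r in(.1,.104,.108,.112)])
print("index",[line(r,-48,-24) for r in(.058,.062,.066,.07,.074,.078,.081)])
o=env.get_obs();print(o["ee_pos"],o["contact_force"].round(1))
E
python3 meas.py
```

```text
long [(np.float64(-35.78), 38), (np.float64(-35.74), 38), (np.float64(-35.67), 42), (np.float64(-35.66), 41)]
index [(np.float64(-34.5), 45), (np.float64(-34.43), 43), (np.float64(-34.24), 45), (np.float64(-34.36), 48), (np.float64(-34.44), 50), (np.float64(-34.5), 45), (np.float64(-34.54), 48)]
[0.46127135 0.09483962 0.03234783] [-0.4 -1.9 -0.3]
```

carry_out(plan=[[0,0.0005,0.0005,0,0],[0,0.001,0.0009,0,0],[0,0.001,0.0009,0,0]])

```text
t: 6.17
ee_pos: [0.462, 0.0956, 0.0323]
ee_rot: [-0.0, 0.709, 0.705, -0.0]
contact_force: [-1.0, -2.2, 0.6]
finger_gap: -0.0
gripper_force: 1.0
```

```bash
python3 meas.py
```

```text
long [(np.float64(-35.77), 38), (np.float64(-35.74), 37), (np.float64(-35.67), 43), (np.float64(-35.64), 41)]
index [(np.float64(-35.32), 53), (np.float64(-35.6), 58), (np.float64(-35.8), 50), (np.float64(-35.66), 46), (np.float64(-35.54), 46), (np.float64(-35.62), 48), (np.float64(-35.55), 44)]
[0.46204079 0.09562864 0.03228981] [-0.9 -2.2  0.2]
```

Aligned within about 0.2°. Now I'll back off the wall, lift and clear.

carry_out(plan=[[0,-0.003,-0.0025,0,0],[0,-0.006,-0.005,0,0],[0,-0.006,-0.005,-0.03,0],[0,-0.006,-0.005,-0.07,0],[0,-0.006,-0.005,-0.11,0]])

```text
t: 6.78
ee_pos: [0.4555, 0.0897, 0.1426]
ee_rot: [-0.001, 0.709, 0.705, -0.001]
contact_force: [1.6, -0.6, -0.6]
finger_gap: -0.0
gripper_force: 0.0
```

carry_out(plan=[[0,0,0,-0.04,0],[0,-0.04,-0.01,-0.06,0],[0,-0.08,-0.02,-0.06,0],[0,-0.12,-0.03,-0.06,0],[0,-0.16,-0.04,-0.06,0]])

```text
t: 7.2
ee_pos: [0.4171, -0.0689, 0.2036]
ee_rot: [0.001, 0.708, 0.706, 0.001]
contact_force: [0.5, -0.1, -0.7]
finger_gap: -0.0002
gripper_force: 0.0
```

carry_out(plan=[[0,-0.04,0,0,0],[0,-0.08,0,0,0],[0,-0.12,0,0,0],[0,-0.12,0,0,0],[0,-0.12,0,0,0]])

```text
t: 7.62
ee_pos: [0.4163, -0.1896, 0.2025]
ee_rot: [0.0, 0.71, 0.704, 0.001]
contact_force: [0.4, 0.4, -0.2]
finger_gap: 0.0001
gripper_force: 0.0
```

```bash
python3 meas.py
python3 - <<'E'
from h import *
f=env.grab_frame("scene");g=env.grab_frame("top")
b=cv2.resize(g["img"][192:287,243:343],None,fx=4,fy=4,interpolation=cv2.INTER_CUBIC)
a=cv2.resize(f["img"][180:275,275:375],None,fx=4,fy=4,interpolation=cv2.INTER_CUBIC)
cv2.imwrite("pics/m4.png",np.hstack([b,a]))
E
```

```text
long [(np.float64(-35.77), 38), (np.float64(-35.73), 38), (np.float64(-35.67), 41), (np.float64(-35.66), 40)]
index [(np.float64(-35.31), 55), (np.float64(-35.63), 58), (np.float64(-35.81), 50), (np.float64(-35.66), 46), (np.float64(-35.55), 46), (np.float64(-35.61), 48), (np.float64(-35.54), 43)]
[ 0.41601358 -0.18632004  0.2021362 ] [-0.3  0.3 -0.6]
```

View pics/m4.png

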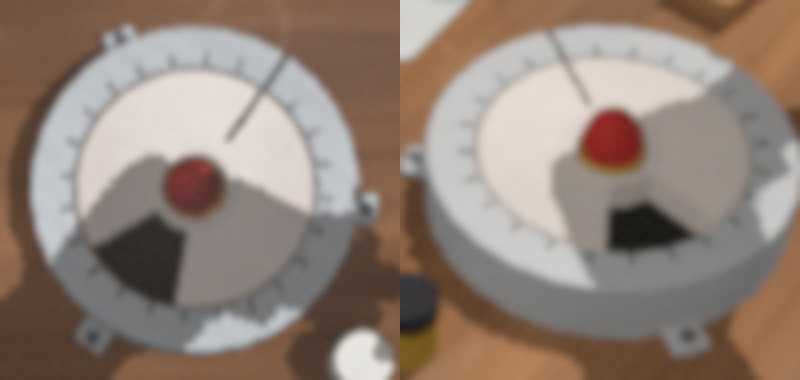

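The index and long line form one continuous line, (228,140) to (287,55) in the top crop. The egg is upright and the jars are where they were, so I'm handing in.

```bash
python3 -c "
from bench import env
print(env.job_done())"
```

```text
the job is handed in; nothing more can be done
None
```

I turned the wheel about 170° clockwise; the index line now meets the long line to within about 0.2° by the top camera. The egg is upright in its well, the arm is clear, and the job is handed in, though the hand-in call returned no verdict.

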